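Stand the glaze-tile display frame up on its kickstand and steady it

TASK

The tile display frame is lying on its face: flip the red kickstand on its back up and over its sprung centre until it stays fully down at its stop, and only then raise the frame by its top bar, without dropping it, until it stands upright where it lay, with both round feet and the kickstand's tip resting on the bench. Finish still gripping the top bar, holding the frame steady so that it cannot tip while I load the ledges with tiles; do not disturb the tiles, jar and cup standing around.

Things in the scene. Friction and masses are not known exactly. Their poses are not given: they have to be found in the camera images.
- tile_frame: loose display frame, about 0.8 kg, of dark 12 mm tube, 212 mm wide, wooden panel with tile ledges; starts flat on its face, back up. Origin: on the axis of the two round rubber feet (18 mm radius), midway between them, 18 mm above the bench. x: along the frame from top bar to feet (points down when standing); y: along the top bar; z: out of its back (up while lying)
- top_bar (a point): middle of the round top bar (14 mm thick, straight and free for 160 mm along the frame's y), 220 mm from the feet axis; 18 mm above the bench while lying. It turns between the pads as the frame swings up. Standing on feet and kickstand the frame leans back 8 degrees: this point is then 236 mm high and 31 mm behind the feet axis
- kickstand (a joint): angle of the kickstand: 0 folded (flat on the back, pointing to the top bar), 1.57 straight out of the back, 2.566 down at its stop (pointing back and toward the feet). An over-centre spring holds it at both ends: let go below the dead centre, 1.28, it springs back to 0; beyond, it runs to the stop. It takes about 2 N at the tip
- hinge (a point): axis of the kickstand hinge, parallel to the frame's y: 90 mm from the feet axis toward the top bar and 20 mm out on the back (38 mm above the bench while lying). The panel, 6 mm thick on z = 0, ends 150 mm from the feet axis; from there to the top bar the frame is an open window, 63 mm by 188 mm, that fingers can enter
- leg_tip (a point): centre of the kickstand's black rubber tip (7 mm radius, 20 mm wide), 107 mm from the hinge. The leg is a flat red bar, 16 mm wide (along the frame's y), 8 mm thick, that swings in the frame's plane y = 0. Folded, its last 47 mm lie over the open window with nothing beside them, 38 mm above the bench; standing, this point is 7 mm high
- test_tile_1: bystander: fired test tile with teal glaze, 40x62x9 mm, lying on the bench; origin at the centre of its underside
- test_tile_2: bystander: fired test tile with brown glaze, 40x62x9 mm, lying on the bench; origin at the centre of its underside
- glaze_jar_2: bystander: white jar with red lid, standing alone right of the frame, 52 mm wide, 68 mm tall; origin at the centre of its underside
- dot_cup: bystander: white tumbler with dark dots, 74 mm wide, 116 mm tall; origin at the centre of its underside

How it is judged:
By the outcome, as a careful person would: the job done as asked, in the order asked, and still so for the second after the job is handed in, while the arm keeps its last pose, push and grip.
It also fails if it takes over 64 s, if anything falls off the work surface, if the arm or the gripper's body presses on something with over 40 N, if the wrist force passes 120 N, or if a joint passes its speed limit or range.

ROBOT

A 7-joint arm with a two-finger parallel gripper is mounted at the origin on a cart in front of the work surface, level with it; the furniture and walls round the work are solid. World frame = base frame: x ahead of the robot, y to its left, z up, the work surface at z = 0. Lengths are in m, angles in rad, forces in N, time in s.
With the tool pointing down it reaches from about 0.4 to 0.85 m from the base axis. Payload 4.4 kg.
Tool frame: the origin (TCP) lies midway between the tips of the shut fingers; the grasp point (between the pads) lies 19 mm behind it; z points along the fingers, y is the line along which they close (so a half turn about z gives the same grasp; the last joint's range is limited). The gripper opens to 94 mm and grips with 3 to 60 N. Pads are 16 mm wide; open, the fingers measure 119 mm over their backs; the gripper's body (75 mm by 177 mm) begins 78 mm behind the grasp point.
Start: joints at [1.25, 0.628, 0.038, 1.517, -0.027, 0.996, -0.02], TCP at [0.164, -0.629, 0.205] pointing down, gripper open.
Joint ranges: [-3.06, 3.06], [-0.37, 2.12], [-1.25, 1.32], [0.18, 2.47], [-1.1, 4.24], [0.23, 1.98], [-2.94, 2.94]. Speed limits (rad/s): [2.57, 2.57, 3.14, 3.14, 3.14, 3.14, 3.14].

INTERFACE

Orientations are given as a unit quaternion [w, x, y, z].
In Python, from plant import get_obs, camera, job_done gives the robot as it stands.
- The arm moves only by the shell command python3 -m creep 'ROWS' [OPENING] [FORCE]. ROWS is JSON, a list of rows, each an object of numbers: "dx", "dy", "dz": the shift along the tool's x, y, z as a fraction of full scale; "roll": the turn about the tool's z as a fraction of full scale. A call has exactly 10 rows; each row shifts and turns the commanded pose from where the row before left it, along the tool's axes as they then stand; what a row does not reach is not made up. Full scale, the value 1, is 0.025 m for a shift and 0.12 rad for a turn. A row lasts 1/12 s, in which the tool goes at most 41.7 mm and 7.16 degrees, less where a joint would pass 70% of its speed; a pose out of reach is approached as far as the arm can. A call with a number of a shift or a turn outside -1 to 1 is refused whole. A call with a gripper value outside its range is refused whole. OPENING is the closure, from 0 (fully open) to 1 (shut), set as the call begins (- or left out, the last holds). The fingers move at their own pace and stop on an object; FORCE is the grip in N (left out, the last holds). Time passes only in rows, so rows that do not move let the fingers close, or fill a call up. It gives the time, the measured TCP pose, the force, the opening and the grip force at its end, in the units of the state.
- get_obs(): the state, without advancing time (a new reading comes with each control period).
- camera(name): name is "side" or "top"; returns a dict with "frame" (480x640x3 uint8, red, green, blue), "z_map" (480x640 float32, m along the optical axis (not along the pixel's ray), 0 where there is no reading), "mtx" (3x3 intrinsics, pixels), "R" (3x3) and "t" (3): a world point X has camera coordinates R X + t. Camera axes: x right, y down, z forward; pixel columns grow to the right and rows downward; lengths in m; the calibration is good to about 2 mm. A picture is of the moment at which its call begins.
- job_done(): hands the job in; it is judged then, once.
The state is a dict: "t": time; "joints": joint angles; "joint_vel": joint speeds; "effort": joint torques, N m; "eef_pos": TCP position; "eef_rot": TCP orientation; "contact_force": force on the tool from outside, world axes, zero at the start; "moment": the same for the moment, N m; "finger_gap": finger opening in m; "grasp_force": force on a finger pad.
Only numpy, scipy, OpenCV 4.12 (cv2) and the standard library are available. Lean on these libraries where they do the work, as an engineer would, in place of code of your own. Each camera call takes 0.05 s, during which the arm holds its last target. There are 200 camera calls.

## Working session

There is one attempt and no reset: what is moved stays moved. The work goes in short steps, Python scripts to look and compute and a shell command to move; the robot and the scene stay as the last step left them, time stands still between calls to the robot, and variables do not carry over. Pictures are saved under pics/ and viewed, at most 10 in all, crops included, and the job is handed in when it is done.

```bash
mkdir -p pics; ls; python3 - <<'E'
from plant import get_obs, camera
import cv2,numpy as np
o=get_obs();print(o['t'],o['eef_pos'],o['eef_rot'],o['finger_gap'],o['contact_force'])
for n in('top','side'):
    c=camera(n);cv2.imwrite(f'pics/{n}0.png',c['frame'][...,::-1]);np.savez(f'{n}0.npz',**c)
    print(n,-c['R'].T@c['t'],c['mtx'][0,0],c['R'].round(2).tolist())
E
```

```text
pics
0.0 [ 0.16367122 -0.62834728  0.20455086] [-9.46734451e-04  9.91892277e-01  1.27077895e-01 -1.50016354e-04] 0.09405879710012127 [ 0.25144514 -1.21054909  0.2119888 ]
top [0.45701255 0.02411703 1.13020628] 455.42230674602195 [[-0.01, -1.0, 0.01], [-1.0, 0.01, -0.1], [0.1, -0.01, -1.0]]
side [ 0.41147435 -1.43172195  0.8912413 ] 580.5349161290768 [[1.0, -0.09, 0.02], [-0.03, -0.5, -0.86], [0.09, 0.86, -0.5]]
```

View pics/top0.png

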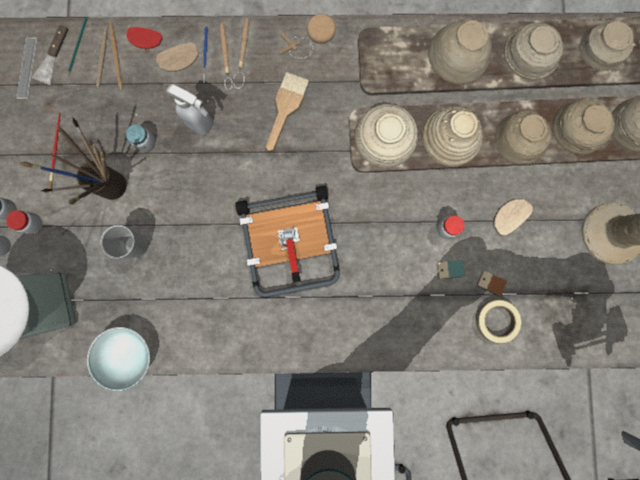

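View pics/side0.png

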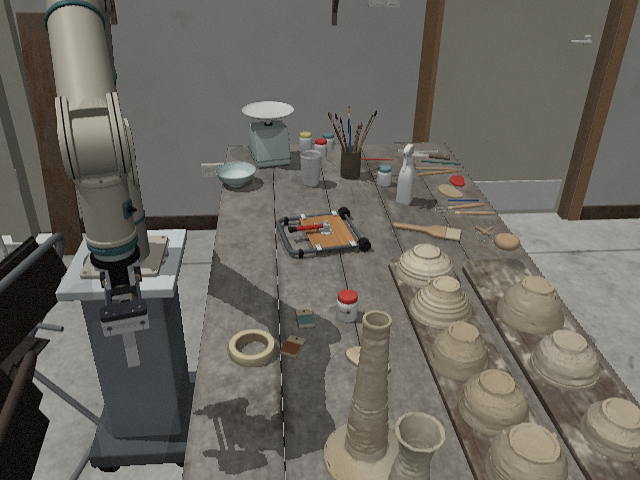

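The frame lies with its feet away from the robot at top-image pixels (242,207) and (321,193). The top bar is near the robot, from (258,291) to (337,280), and the leg tip is at (295,276). I'll crop both views to refine these.

```bash
cat > h.py <<'E'
import numpy as np,cv2
from plant import get_obs,camera
def pt(c,u,v,z):
    d=c['R'].T@np.linalg.inv(c['mtx'])@np.array([u,v,1.]);o=-c['R'].T@c['t'];return o+d*(z-o[2])/d[2]
def proj(c,X):
    p=c['mtx']@(c['R']@np.asarray(X)+c['t']);return p[:2]/p[2]
E
python3 - <<'E'
from h import *
a=np.load('top0.npz');b=np.load('side0.npz')
A=cv2.resize(a['frame'][175:305,225:350],None,fx=4,fy=4,interpolation=cv2.INTER_CUBIC)
B=cv2.resize(b['frame'][200:265,270:375],None,fx=4,fy=4,interpolation=cv2.INTER_CUBIC)
m=np.zeros((520,500+0,3),np.uint8);m[:]=A
m2=np.zeros((520,300,3),np.uint8);m2[:]=0
B2=cv2.resize(B,(300,186));m2[:186]=B2
cv2.imwrite('pics/crop.png',np.hstack([m,m2])[...,::-1])
for n,u,v,z in(('footL',242,207,.03),('footR',321,193,.03),('barL',258,294,.02),('barR',337,284,.02),('tip',295,275,.042),('hinge',289,238,.04)):print(n,pt(a,u,v,z))
f=a['frame'].astype(int);s=np.s_[200:300,230:350]
r=(f[...,0]>120)&(f[...,1]<70)&(f[...,2]<70);mm=np.zeros_like(r);mm[s]=r[s]
v,u=np.nonzero(mm);P=np.array([pt(a,x,y,.042) for x,y in zip(u,v)])
print('red',len(P),P.mean(0),P.min(0),P.max(0),cv2.fitLine(P[:,:2].astype(np.float32),2,0,.01,.01).ravel())
d=f.sum(2)<110;mm=np.zeros_like(d);mm[180:220,230:335]=d[180:220,230:335]
n,l,st,ce=cv2.connectedComponentsWithStats(mm.astype(np.uint8));print([(s.tolist(),c.round(1).tolist()) for s,c in zip(st,ce) if s[4]>20])
E
```

```text
footL [0.64227769 0.19977348 0.03      ]
footR [0.67473865 0.00649751 0.03      ]
barL [0.4306979  0.16200633 0.02      ]
barR [ 0.45231523 -0.02948372  0.02      ]
tip [0.4750057  0.07125242 0.042     ]
hinge [0.56389408 0.08506067 0.04      ]
red 209 [0.52158087 0.07852169 0.042     ] [0.48219118 0.06633407 0.042     ] [0.56128743 0.09224476 0.042     ] [0.9842457  0.17680615 0.5215809  0.07852169]
[([0, 0, 640, 480, 306979], [319.5, 239.5]), ([316, 186, 12, 14, 102], [321.4, 192.3]), ([236, 201, 13, 14, 119], [242.3, 207.2])]
```

View pics/crop.png

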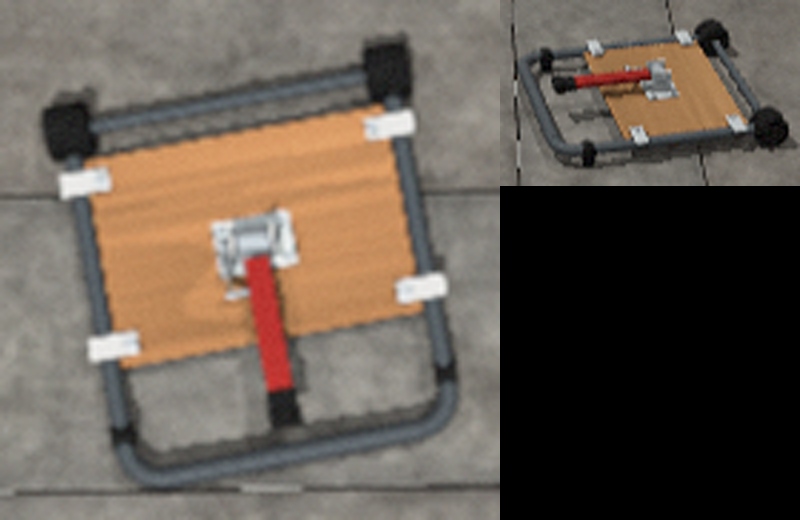

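The crop shows the leg tip at crop (285,407), which is image (296,277). The bar centre is at crop (290,445), and the feet are at (66,130) and (387,70). This gives a frame origin near (0.663, 0.1025), yaw 0.17, bar near (0.446, 0.065) and tip near (0.469, 0.069).

```bash
python3 -m creep '[{"roll":0.71,"dx":0.5,"dy":-0.5},{"dx":1,"dy":-1},{"dx":1,"dy":-1},{"dx":1,"dy":-1},{"dx":1,"dy":-1},{"dx":1,"dy":-1},{"dx":1,"dy":-1},{"dx":1,"dy":-1},{"dx":1,"dy":-1},{"dx":1,"dy":-1}]' 0 10; python3 -m creep '[{"dx":1,"dy":-1},{"dx":1,"dy":-1},{"dx":1,"dy":-1},{"dx":1,"dy":-1},{"dx":1,"dy":-1},{"dx":1,"dy":-1},{"dy":-1},{"dy":-1},{"dy":-1},{"dy":-1}]'; python3 -m creep '[{"dy":-1},{"dy":-1},{"dy":-1},{"dy":-1},{"dy":-1},{},{},{},{},{}]'
python3 - <<'E'
from h import *
a=np.load('top0.npz')
L=pt(a,242.3,207.2,.02);R=pt(a,321.4,192.3,.02);print('feet',L,R,(L+R)/2,'bar',pt(a,297.5,286,.02),'tip',pt(a,296.25,276.75,.042))
o=get_obs();p=o['eef_pos'];w,x,y,z=o['eef_rot'];yaw=2*np.arctan2(y,x);print(o['t'],p,yaw)
t=np.array([.474,.070])-p[:2];print('tx',t@[np.cos(yaw),np.sin(yaw)],'ty',t@[np.sin(yaw),-np.cos(yaw)])
E
```

```text
feet [0.64345481 0.20063044 0.02      ] [0.67846273 0.00532441 0.02      ] [0.66095877 0.10297742 0.02      ] bar [0.44871572 0.06635743 0.02      ] tip [0.47081567 0.06831084 0.042     ]
0.1 [ 0.16371433 -0.62844012  0.20466092] 0.2547913552714054
tx 0.47630567757368547 ty -0.5976861273803137validation failed for argument at $[0]...
validation failed for argument at $[0]...
validation failed for argument at $[0]...
```

```bash
python3 -m creep '[{"dx":0.5,"dy":-0.5,"dz":0,"roll":0.71},{"dx":1,"dy":-1,"dz":0,"roll":0},{"dx":1,"dy":-1,"dz":0,"roll":0},{"dx":1,"dy":-1,"dz":0,"roll":0},{"dx":1,"dy":-1,"dz":0,"roll":0},{"dx":1,"dy":-1,"dz":0,"roll":0},{"dx":1,"dy":-1,"dz":0,"roll":0},{"dx":1,"dy":-1,"dz":0,"roll":0},{"dx":1,"dy":-1,"dz":0,"roll":0},{"dx":1,"dy":-1,"dz":0,"roll":0}]' 0 10
```

```text
t: 0.93
eef_pos: [0.3571, -0.3523, 0.2053]
eef_rot: [-0.0, 0.996, 0.085, -0.0]
contact_force: [1.4, -0.3, 0.2]
finger_gap: 0.0937
grasp_force: 0.0
```

```bash
python3 -m creep '[{"dx":1,"dy":-1,"dz":0,"roll":0},{"dx":1,"dy":-1,"dz":0,"roll":0},{"dx":1,"dy":-1,"dz":0,"roll":0},{"dx":1,"dy":-1,"dz":0,"roll":0},{"dx":1,"dy":-1,"dz":0,"roll":0},{"dx":1,"dy":-1,"dz":0,"roll":0},{"dx":1,"dy":-1,"dz":0,"roll":0},{"dx":0.45,"dy":-1,"dz":0,"roll":0},{"dx":0,"dy":-1,"dz":0,"roll":0},{"dx":0,"dy":-1,"dz":0,"roll":0}]'; python3 -m creep '[{"dx":0,"dy":-1,"dz":0,"roll":0},{"dx":0,"dy":-1,"dz":0,"roll":0},{"dx":0,"dy":-1,"dz":0,"roll":0},{"dx":0,"dy":-1,"dz":0,"roll":0},{"dx":0,"dy":-1,"dz":0,"roll":0},{"dx":0,"dy":-0.85,"dz":0,"roll":0},{"dx":0,"dy":0,"dz":1,"roll":0},{"dx":0,"dy":0,"dz":1,"roll":0},{"dx":0,"dy":0,"dz":1,"roll":0},{"dx":0,"dy":0,"dz":0.6,"roll":0}]'; python3 - <<'E'
from h import *
print(get_obs()['eef_pos'])
c=camera('side');cv2.imwrite('pics/s1.png',cv2.resize(c['frame'][150:280,230:400],None,fx=4,fy=4)[...,::-1])
E
```

```text
t: 1.77
eef_pos: [0.4981, -0.0745, 0.205]
eef_rot: [-0.0, 0.996, 0.085, -0.0]
contact_force: [-0.3, 0.1, -0.0]
finger_gap: 0.0942
grasp_force: 0.0
t: 2.6
eef_pos: [0.4719, 0.068, 0.1134]
eef_rot: [0.0, 0.996, 0.085, -0.001]
contact_force: [0.3, -0.4, 0.2]
finger_gap: 0.0942
grasp_force: 0.0
[0.47188691 0.06797612 0.1134054 ]
```

View pics/s1.png

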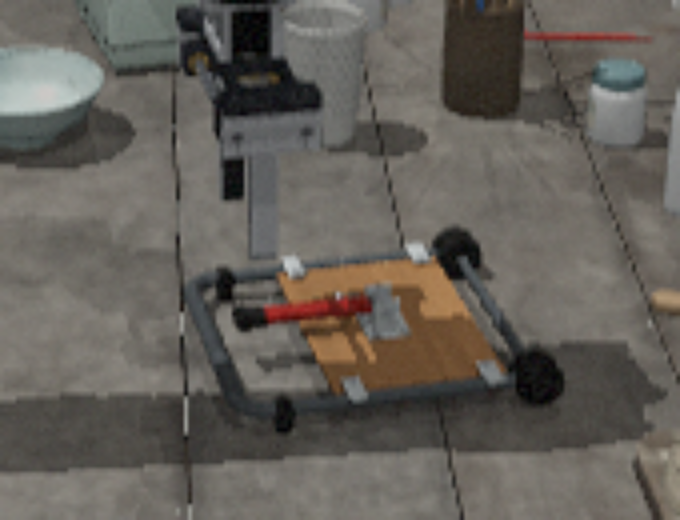

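The fingers hang above the open window, with the leg tip at crop (250,318) between them. Next I lower and grip.

```bash
python3 -m creep '[{"dx":0,"dy":0,"dz":0.6,"roll":0},{"dx":0,"dy":0,"dz":0.6,"roll":0},{"dx":0,"dy":0,"dz":0.6,"roll":0},{"dx":0,"dy":0,"dz":0.6,"roll":0},{"dx":0,"dy":0,"dz":0.6,"roll":0},{"dx":0,"dy":0,"dz":0.5,"roll":0},{"dx":0,"dy":0,"dz":0,"roll":0},{"dx":0,"dy":0,"dz":0,"roll":0},{"dx":0,"dy":0,"dz":0,"roll":0},{"dx":0,"dy":0,"dz":0,"roll":0}]'; python3 -m creep '[{"dx":0,"dy":0,"dz":0,"roll":0},{"dx":0,"dy":0,"dz":0,"roll":0},{"dx":0,"dy":0,"dz":0,"roll":0},{"dx":0,"dy":0,"dz":0,"roll":0},{"dx":0,"dy":0,"dz":0,"roll":0},{"dx":0,"dy":0,"dz":0,"roll":0},{"dx":0,"dy":0,"dz":0,"roll":0},{"dx":0,"dy":0,"dz":0,"roll":0},{"dx":0,"dy":0,"dz":0,"roll":0},{"dx":0,"dy":0,"dz":0,"roll":0}]' 1 10; python3 -c "
from plant import get_obs;o=get_obs();print(o['eef_pos'],o['finger_gap'],o['grasp_force'])"
```

```text
t: 3.48
eef_pos: [0.4741, 0.0681, 0.0289]
eef_rot: [-0.0, 0.996, 0.085, 0.001]
contact_force: [0.3, -0.2, -0.4]
finger_gap: 0.0934
grasp_force: 0.0
t: 4.32
eef_pos: [0.4733, 0.068, 0.028]
eef_rot: [0.0, 0.996, 0.085, -0.0]
contact_force: [-0.4, -0.1, 0.7]
finger_gap: 0.0306
grasp_force: 0.0
[0.47330391 0.06795767 0.02795912] 0.030647905068564785 0.0
```

```bash
python3 -m creep '[{"dx":0,"dy":0,"dz":0.15,"roll":0},{"dx":0,"dy":0,"dz":0.1,"roll":0},{"dx":0,"dy":0,"dz":0,"roll":0},{"dx":0,"dy":0,"dz":0,"roll":0},{"dx":0,"dy":0,"dz":0,"roll":0},{"dx":0,"dy":0,"dz":0,"roll":0},{"dx":0,"dy":0,"dz":0,"roll":0},{"dx":0,"dy":0,"dz":0,"roll":0},{"dx":0,"dy":0,"dz":0,"roll":0},{"dx":0,"dy":0,"dz":0,"roll":0}]' 1 10
python3 - <<'E'
import numpy as np
h=(.663-.090*.9856,.1025-.09*.17)
r=.107-.0 
p0=np.array([.130-.107+.0,0])
# arc from th0 to 1.6, radius 0.1: steps
R=.100;th=np.linspace(0,1.6,17)
print((np.diff(-R*np.cos(th))/.025).round(2),(np.diff(-R*np.sin(th))/.025).round(2))
E
```

```text
t: 5.15
eef_pos: [0.4736, 0.0692, 0.0219]
eef_rot: [-0.001, 0.996, 0.085, 0.0]
contact_force: [-0.6, 2.3, 6.1]
finger_gap: 0.0198
grasp_force: 10.0
[0.02 0.06 0.1  0.14 0.17 0.21 0.24 0.27 0.3  0.33 0.35 0.36 0.38 0.39
 0.4  0.4 ] [-0.4  -0.4  -0.39 -0.38 -0.36 -0.34 -0.32 -0.29 -0.26 -0.23 -0.2  -0.16
 -0.13 -0.09 -0.05 -0.01]
```

```bash
python3 -m creep '[{"dx":0.02,"dy":0,"dz":-0.42,"roll":0},{"dx":0.06,"dy":0,"dz":-0.42,"roll":0},{"dx":0.10,"dy":0,"dz":-0.41,"roll":0},{"dx":0.15,"dy":0,"dz":-0.40,"roll":0},{"dx":0.18,"dy":0,"dz":-0.37,"roll":0},{"dx":0.22,"dy":0,"dz":-0.35,"roll":0},{"dx":0.25,"dy":0,"dz":-0.33,"roll":0},{"dx":0.28,"dy":0,"dz":-0.30,"roll":0},{"dx":0,"dy":0,"dz":0,"roll":0},{"dx":0,"dy":0,"dz":0,"roll":0}]' 1 15; python3 - <<'E'
from h import *
print(get_obs()['eef_pos'])
c=camera('side');cv2.imwrite('pics/s2.png',cv2.resize(c['frame'][150:280,230:400],None,fx=4,fy=4)[...,::-1])
E
```

```text
t: 5.98
eef_pos: [0.5031, 0.0739, 0.0962]
eef_rot: [-0.0, 0.996, 0.085, -0.001]
contact_force: [-2.3, 2.8, 0.5]
finger_gap: 0.0198
grasp_force: 15.0
[0.50308357 0.07394969 0.09624273]
```

View pics/s2.png

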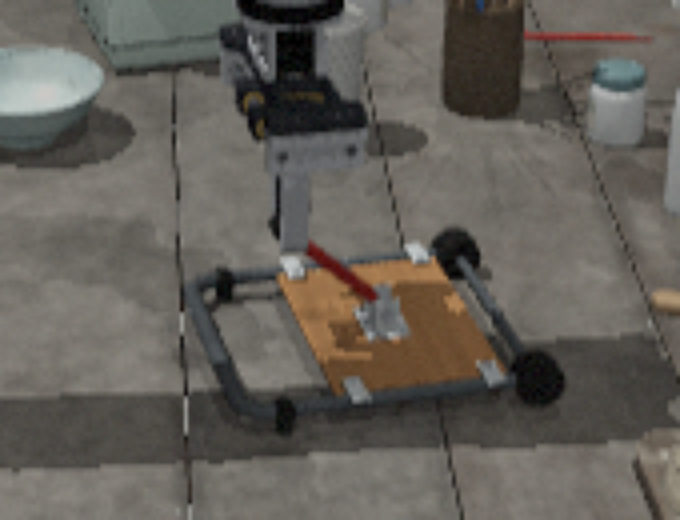

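The leg is lifted to about 45° in the grip, running from crop (310,248) to (380,300), and the frame has not moved. I continue over centre.

```bash
python3 -m creep '[{"dx":0.31,"dy":0,"dz":-0.27,"roll":0},{"dx":0.34,"dy":0,"dz":-0.24,"roll":0},{"dx":0.36,"dy":0,"dz":-0.21,"roll":0},{"dx":0.37,"dy":0,"dz":-0.17,"roll":0},{"dx":0.39,"dy":0,"dz":-0.13,"roll":0},{"dx":0.40,"dy":0,"dz":-0.09,"roll":0},{"dx":0.41,"dy":0,"dz":-0.05,"roll":0},{"dx":0.42,"dy":0,"dz":-0.01,"roll":0},{"dx":0.42,"dy":0,"dz":0.03,"roll":0},{"dx":0,"dy":0,"dz":0,"roll":0}]'; python3 -c "
from plant import get_obs;o=get_obs();print(o['eef_pos'],o['finger_gap'],o['contact_force'])"
```

```text
t: 6.87
eef_pos: [0.5917, 0.0898, 0.1255]
eef_rot: [-0.001, 0.996, 0.085, 0.003]
contact_force: [0.4, 4.5, 7.8]
finger_gap: 0.0199
grasp_force: 15.0
[0.59166341 0.08975146 0.12549523] 0.019853844234713765 [0.42774548 4.51039964 7.76757125]
```

```bash
python3 -m creep '[{"dx":0.41,"dy":0,"dz":0.07,"roll":0},{"dx":0.40,"dy":0,"dz":0.11,"roll":0},{"dx":0.38,"dy":0,"dz":0.16,"roll":0},{"dx":0.36,"dy":0,"dz":0.19,"roll":0},{"dx":0.34,"dy":0,"dz":0.23,"roll":0},{"dx":0.31,"dy":0,"dz":0.27,"roll":0},{"dx":0.28,"dy":0,"dz":0.30,"roll":0},{"dx":0,"dy":0,"dz":0,"roll":0},{"dx":0,"dy":0,"dz":0,"roll":0},{"dx":0,"dy":0,"dz":0,"roll":0}]'; python3 -m creep '[{"dx":0,"dy":0,"dz":0,"roll":0},{"dx":0,"dy":0,"dz":0,"roll":0},{"dx":0,"dy":0,"dz":0,"roll":0},{"dx":0,"dy":0,"dz":0,"roll":0},{"dx":0,"dy":0,"dz":0,"roll":0},{"dx":0,"dy":0,"dz":0,"roll":0},{"dx":0,"dy":0,"dz":0,"roll":0},{"dx":0,"dy":0,"dz":-1,"roll":0},{"dx":0,"dy":0,"dz":-1,"roll":0},{"dx":0,"dy":0,"dz":-1,"roll":0}]' 0; python3 - <<'E'
from h import *
print(get_obs()['eef_pos'])
c=camera('side');np.savez('side1.npz',**c);d=camera('top');np.savez('top1.npz',**d);cv2.imwrite('pics/s3.png',np.hstack([cv2.resize(x,(400,400)) for x in (c['frame'][150:280,250:380],d['frame'][170:300,225:355])])[...,::-1])
E
```

```text
t: 7.7
eef_pos: [0.6535, 0.1006, 0.0929]
eef_rot: [-0.001, 0.996, 0.085, 0.004]
contact_force: [4.3, 4.9, 3.1]
finger_gap: 0.0199
grasp_force: 15.0
t: 8.53
eef_pos: [0.6493, 0.098, 0.1674]
eef_rot: [0.0, 0.996, 0.085, -0.001]
contact_force: [0.5, 0.3, -0.0]
finger_gap: 0.0828
grasp_force: 0.0
[0.6492835  0.09797136 0.16738755]
```

View pics/s3.png

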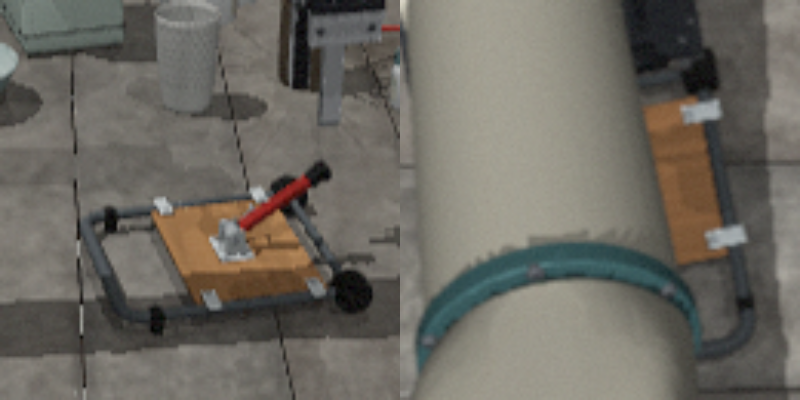

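The leg runs from the hinge at crop (235,225) to its tip at (320,172), pointing back toward the feet. I check the stop angle numerically, along with the bar position and wrist range.

```bash
python3 - <<'E'
from h import *
a=np.load('side0.npz');c=np.load('side1.npz')
d=np.array([.9856,.169]);O=np.array([.6625,.1027])
for th in (2.2,2.4,2.566):
    x=-.09-.107*np.cos(th);print(th,proj(c,[*(O+d*x),.038+.107*np.sin(th)]))
f=c['frame'].astype(int);r=(f[...,0]>110)&(f[...,1]<60)&(f[...,2]<60);r[:195]=0;r[245:]=0;r[:,:300]=0;r[:,370:]=0
v,u=np.nonzero(r);print('red px',u.min(),u.max(),v.min(),v.max())
print('redend pred',[proj(c,[*(O+d*(-.09-.098*np.cos(t))),.038+.098*np.sin(t)]).round(1) for t in (2.2,2.4,2.566)])
for s in(-.08,0,.08):
  print('bar pred px',proj(c,[*(O-.22*d+s*np.array([-.169,.9856])),.018]))
cv2.imwrite('pics/s4.png',cv2.resize(c['frame'][200:270,270:370],None,fx=8,fy=8,interpolation=cv2.INTER_CUBIC)[...,::-1])
print(get_obs()['joints'])
E
```

```text
2.2 [345.81640997 197.92208198]
2.4 [350.73053985 201.6853128 ]
2.566 [353.97493691 205.51022751]
red px 328 349 208 223
redend pred [array([344. , 200.3]), array([348.5, 203.7]), array([351.5, 207.2])]
bar pred px [287.94925447 249.96671557]
bar pred px [282.37539428 236.24757743]
bar pred px [277.21558783 223.54756429]
[-0.19021177  0.67287758 -0.00390449  1.53113206  0.00336944  0.92914687
 -1.59668335]
```

View pics/s4.png

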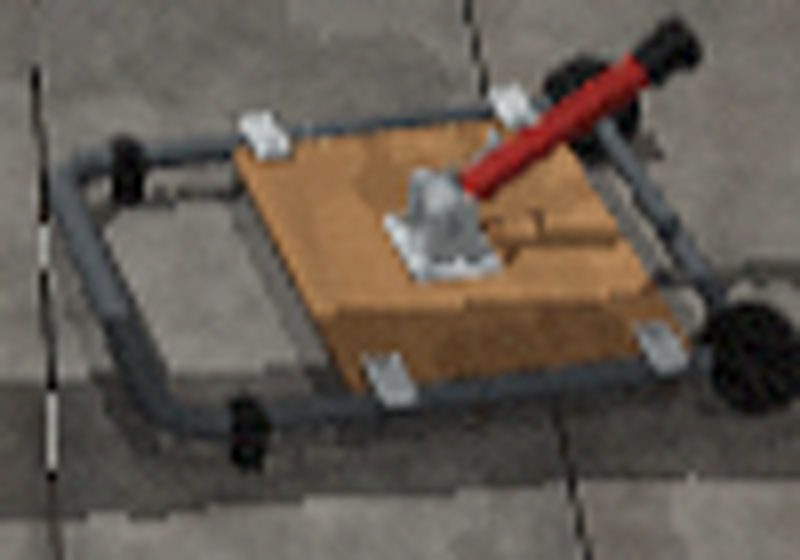

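The kickstand is at its stop: the tip is at (353.8,206.3) and the prediction for 2.566 is (354,205.5). The bar matches its prediction within 2 mm. Next I move above the bar and turn the gripper a quarter turn.

```bash
python3 -m creep '[{"dx":0,"dy":0,"dz":-1,"roll":0},{"dx":0,"dy":0,"dz":-0.6,"roll":0},{"dx":-1,"dy":0,"dz":0,"roll":0},{"dx":-1,"dy":0,"dz":0,"roll":0},{"dx":-1,"dy":0,"dz":0,"roll":0},{"dx":-1,"dy":0,"dz":0,"roll":0},{"dx":-1,"dy":0,"dz":0,"roll":0},{"dx":-1,"dy":0,"dz":0,"roll":0},{"dx":-1,"dy":0,"dz":0,"roll":0},{"dx":-1,"dy":0,"dz":0,"roll":0}]' 0; python3 -m creep '[{"dx":0,"dy":0,"dz":0,"roll":-1},{"dx":0,"dy":0,"dz":0,"roll":-1},{"dx":0,"dy":0,"dz":0,"roll":-1},{"dx":0,"dy":0,"dz":0,"roll":-1},{"dx":0,"dy":0,"dz":0,"roll":-1},{"dx":0,"dy":0,"dz":0,"roll":-1},{"dx":0,"dy":0,"dz":0,"roll":-1},{"dx":0,"dy":0,"dz":0,"roll":-1},{"dx":0,"dy":0,"dz":0,"roll":-1},{"dx":0,"dy":0,"dz":0,"roll":-1}]';python3 -m creep '[{"dx":0,"dy":0,"dz":0,"roll":-1},{"dx":0,"dy":0,"dz":0,"roll":-1},{"dx":0,"dy":0,"dz":0,"roll":-1},{"dx":0,"dy":0,"dz":0,"roll":-0.1},{"dx":0,"dy":0,"dz":1,"roll":0},{"dx":0,"dy":0,"dz":1,"roll":0},{"dx":0,"dy":0,"dz":1,"roll":0},{"dx":0,"dy":0,"dz":0,"roll":0},{"dx":0,"dy":0,"dz":0,"roll":0},{"dx":0,"dy":0,"dz":0,"roll":0}]'
python3 - <<'E'
from h import *
o=get_obs();p=o['eef_pos'];w,x,y,z=o['eef_rot'];yaw=2*np.arctan2(y,x);print(o['t'],p,yaw,o['joints'])
t=np.array([.447,.0665])-p[:2];print('tx',t@[np.cos(yaw),np.sin(yaw)],'ty',t@[np.sin(yaw),-np.cos(yaw)])
E
```

```text
t: 9.47
eef_pos: [0.4509, 0.0641, 0.2065]
eef_rot: [0.0, 0.996, 0.085, -0.0]
contact_force: [0.3, 0.4, -0.3]
finger_gap: 0.0938
grasp_force: 0.0
t: 10.3
eef_pos: [0.4522, 0.0643, 0.2065]
eef_rot: [-0.0, 0.773, 0.635, -0.0]
contact_force: [-0.2, 0.8, -0.4]
finger_gap: 0.094
grasp_force: 0.0
t: 11.13
eef_pos: [0.4532, 0.0647, 0.1328]
eef_rot: [0.0, 0.645, 0.765, 0.0]
contact_force: [-0.1, -0.0, 0.2]
finger_gap: 0.0941
grasp_force: 0.0
11.1333 [0.45318576 0.06470436 0.13276041] 1.7405521946609595 [ 0.05466599  0.49372992 -0.36134219  2.10593983  0.30595571  0.59001368
 -0.35335649]
tx 0.0028148593128376168 ty -0.005793490081949994
```

```bash
python3 -m creep '[{"dx":0.1,"dy":-0.23,"dz":0,"roll":0},{"dx":0,"dy":0,"dz":0,"roll":0},{"dx":0,"dy":0,"dz":0,"roll":0},{"dx":0,"dy":0,"dz":0,"roll":0},{"dx":0,"dy":0,"dz":0,"roll":0},{"dx":0,"dy":0,"dz":1,"roll":0},{"dx":0,"dy":0,"dz":1,"roll":0},{"dx":0,"dy":0,"dz":0.8,"roll":0},{"dx":0,"dy":0,"dz":0,"roll":0},{"dx":0,"dy":0,"dz":0,"roll":0}]' 0.4; python3 -m creep '[{"dx":0,"dy":0,"dz":0.5,"roll":0},{"dx":0,"dy":0,"dz":0.5,"roll":0},{"dx":0,"dy":0,"dz":0.4,"roll":0},{"dx":0,"dy":0,"dz":0.3,"roll":0},{"dx":0,"dy":0,"dz":0.2,"roll":0},{"dx":0,"dy":0,"dz":0.2,"roll":0},{"dx":0,"dy":0,"dz":0,"roll":0},{"dx":0,"dy":0,"dz":0,"roll":0},{"dx":0,"dy":0,"dz":0,"roll":0},{"dx":0,"dy":0,"dz":0,"roll":0}]'; python3 -c "
from plant import get_obs;o=get_obs();print(o['eef_pos'],o['finger_gap'],o['contact_force'])"
```

```text
t: 11.97
eef_pos: [0.446, 0.0659, 0.0616]
eef_rot: [-0.001, 0.644, 0.765, -0.001]
contact_force: [-0.2, -0.8, 0.7]
finger_gap: 0.0567
grasp_force: 0.0
t: 12.8
eef_pos: [0.4468, 0.066, 0.0099]
eef_rot: [0.0, 0.644, 0.765, 0.0]
contact_force: [-0.2, 0.5, 0.2]
finger_gap: 0.0564
grasp_force: 0.0
[0.446803   0.06595497 0.00986087] 0.056365521524348615 [-0.22769413  0.47642199  0.21195575]
```

```bash
python3 -m creep '[{"dx":0,"dy":0,"dz":0.1,"roll":0},{"dx":0,"dy":0,"dz":0.1,"roll":0},{"dx":0,"dy":0,"dz":0,"roll":0},{"dx":0,"dy":0,"dz":0,"roll":0},{"dx":0,"dy":0,"dz":0,"roll":0},{"dx":0,"dy":0,"dz":0,"roll":0},{"dx":0,"dy":0,"dz":0,"roll":0},{"dx":0,"dy":0,"dz":0,"roll":0},{"dx":0,"dy":0,"dz":0,"roll":0},{"dx":0,"dy":0,"dz":0,"roll":0}]' 1 25; python3 -m creep '[{"dx":0,"dy":0,"dz":0,"roll":0},{"dx":0,"dy":0,"dz":0,"roll":0},{"dx":0,"dy":0,"dz":0,"roll":0},{"dx":0,"dy":0,"dz":0,"roll":0},{"dx":0,"dy":0,"dz":0,"roll":0},{"dx":0,"dy":0,"dz":0,"roll":0},{"dx":0,"dy":0,"dz":0,"roll":0},{"dx":0,"dy":0,"dz":0,"roll":0},{"dx":0,"dy":0,"dz":0,"roll":0},{"dx":0,"dy":0,"dz":0,"roll":0}]'; python3 - <<'E'
from plant import get_obs
import numpy as np
o=get_obs();print(o['eef_pos'],o['joints'])
# arc: a = elevation of bar about feet axis, 0..98deg
a=np.deg2rad(np.linspace(0,98,41));x=-.22*np.cos(a);z=.22*np.sin(a)
print((-np.diff(x)/.025).round(2).tolist());print((-np.diff(z)/.025).round(2).tolist())
E
```

```text
t: 13.63
eef_pos: [0.4454, 0.0656, 0.0044]
eef_rot: [-0.0, 0.644, 0.765, -0.001]
contact_force: [-4.1, -0.3, 3.7]
finger_gap: 0.0133
grasp_force: 25.0
t: 14.47
eef_pos: [0.4454, 0.0656, 0.0044]
eef_rot: [-0.0, 0.644, 0.765, -0.001]
contact_force: [-5.3, -1.1, 3.5]
finger_gap: 0.0131
grasp_force: 25.0
[0.44537859 0.06558947 0.00441585] [-0.08356481  0.73041482 -0.18330725  2.20444342  0.51842237  0.2487293
 -0.5552376 ]
[-0.01, -0.02, -0.04, -0.06, -0.07, -0.09, -0.1, -0.12, -0.13, -0.15, -0.16, -0.18, -0.19, -0.21, -0.22, -0.23, -0.24, -0.26, -0.27, -0.28, -0.29, -0.3, -0.31, -0.32, -0.33, -0.33, -0.34, -0.35, -0.35, -0.36, -0.36, -0.37, -0.37, -0.37, -0.37, -0.38, -0.38, -0.38, -0.38, -0.37]
[-0.38, -0.38, -0.37, -0.37, -0.37, -0.37, -0.36, -0.36, -0.35, -0.35, -0.34, -0.33, -0.32, -0.32, -0.31, -0.3, -0.29, -0.28, -0.26, -0.25, -0.24, -0.23, -0.22, -0.2, -0.19, -0.17, -0.16, -0.14, -0.13, -0.11, -0.1, -0.08, -0.07, -0.05, -0.04, -0.02, -0.0, 0.01, 0.03, 0.04]
```

```bash
python3 -m creep '[{"dx":0,"dy":0.01,"dz":-0.38,"roll":0},{"dx":0,"dy":0.02,"dz":-0.38,"roll":0},{"dx":0,"dy":0.04,"dz":-0.37,"roll":0},{"dx":0,"dy":0.06,"dz":-0.37,"roll":0},{"dx":0,"dy":0.07,"dz":-0.37,"roll":0},{"dx":0,"dy":0.09,"dz":-0.37,"roll":0},{"dx":0,"dy":0.10,"dz":-0.36,"roll":0},{"dx":0,"dy":0.12,"dz":-0.36,"roll":0},{"dx":0,"dy":0.13,"dz":-0.35,"roll":0},{"dx":0,"dy":0.15,"dz":-0.35,"roll":0}]'; python3 - <<'E'
from h import *
o=get_obs();print(o['eef_pos'],o['joints'],o['moment'])
c=camera('side');cv2.imwrite('pics/s5.png',cv2.resize(c['frame'][130:280,230:400],None,fx=4,fy=4)[...,::-1])
E
```

```text
t: 15.3
eef_pos: [0.4685, 0.0698, 0.0965]
eef_rot: [0.001, 0.644, 0.765, 0.002]
contact_force: [1.8, 0.4, -5.7]
finger_gap: 0.0132
grasp_force: 25.0
[0.46849399 0.0698314  0.09647913] [ 0.04849026  0.57686674 -0.36759228  2.09918112  0.39876712  0.52706834
 -0.44187026] [ 0.05846171 -0.32792643  0.08753374]
```

View pics/s5.png

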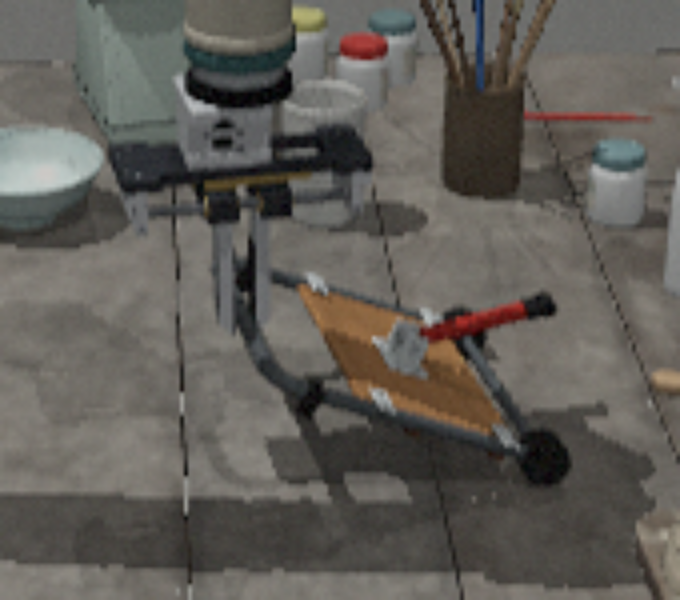

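The frame swings up about its feet, with the near foot at crop (543,455) essentially unmoved and the leg still at its stop. I continue.

```bash
python3 -m creep '[{"dx":0,"dy":0.16,"dz":-0.34,"roll":0},{"dx":0,"dy":0.18,"dz":-0.33,"roll":0},{"dx":0,"dy":0.19,"dz":-0.32,"roll":0},{"dx":0,"dy":0.21,"dz":-0.32,"roll":0},{"dx":0,"dy":0.22,"dz":-0.31,"roll":0},{"dx":0,"dy":0.23,"dz":-0.30,"roll":0},{"dx":0,"dy":0.24,"dz":-0.29,"roll":0},{"dx":0,"dy":0.26,"dz":-0.28,"roll":0},{"dx":0,"dy":0.27,"dz":-0.26,"roll":0},{"dx":0,"dy":0.28,"dz":-0.25,"roll":0}]'; python3 -m creep '[{"dx":0,"dy":0.29,"dz":-0.24,"roll":0},{"dx":0,"dy":0.30,"dz":-0.23,"roll":0},{"dx":0,"dy":0.31,"dz":-0.22,"roll":0},{"dx":0,"dy":0.32,"dz":-0.20,"roll":0},{"dx":0,"dy":0.33,"dz":-0.19,"roll":0},{"dx":0,"dy":0.33,"dz":-0.17,"roll":0},{"dx":0,"dy":0.34,"dz":-0.16,"roll":0},{"dx":0,"dy":0.35,"dz":-0.14,"roll":0},{"dx":0,"dy":0.35,"dz":-0.13,"roll":0},{"dx":0,"dy":0.36,"dz":-0.11,"roll":0}]'; python3 - <<'E'
from h import *
o=get_obs();print(o['eef_pos'],o['joints'],o['moment'])
c=camera('side');cv2.imwrite('pics/s6.png',cv2.resize(c['frame'][100:280,250:420],None,fx=3.3,fy=3.3)[...,::-1])
E
```

```text
t: 16.18
eef_pos: [0.522, 0.0788, 0.1709]
eef_rot: [0.0, 0.644, 0.765, 0.0]
contact_force: [0.9, 0.4, -6.8]
finger_gap: 0.0129
grasp_force: 25.0
t: 17.02
eef_pos: [0.6013, 0.0932, 0.217]
eef_rot: [-0.001, 0.644, 0.765, -0.001]
contact_force: [-3.5, 0.8, 7.0]
finger_gap: 0.0133
grasp_force: 25.0
[0.60134519 0.09316865 0.21703912] [ 0.07718404  0.58805288 -0.44922119  1.61466159  0.28863523  1.00711964
 -0.2910365 ] [-0.06250352  1.005507    0.06659023]
```

View pics/s6.png

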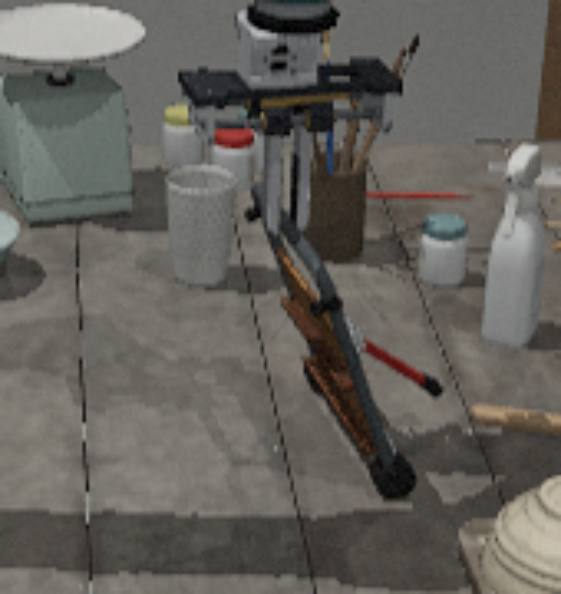

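The frame stands at about 70° in the grip, with the leg out behind it and its tip at crop (432,385). The near foot, at crop (395,475), has crept perhaps a centimetre in +x. I go on with the next part and watch the force.

```bash
python3 -m creep '[{"dx":0,"dy":0.36,"dz":-0.10,"roll":0},{"dx":0,"dy":0.37,"dz":-0.08,"roll":0},{"dx":0,"dy":0.37,"dz":-0.07,"roll":0},{"dx":0,"dy":0.37,"dz":-0.05,"roll":0},{"dx":0,"dy":0.37,"dz":-0.04,"roll":0},{"dx":0,"dy":0.38,"dz":-0.02,"roll":0},{"dx":0,"dy":0.38,"dz":0,"roll":0},{"dx":0,"dy":0,"dz":0,"roll":0},{"dx":0,"dy":0,"dz":0,"roll":0},{"dx":0,"dy":0,"dz":0,"roll":0}]'; python3 - <<'E'
from h import *
o=get_obs();print(o['eef_pos'],o['moment'])
c=camera('side');np.savez('side2.npz',**c)
a=np.load('side0.npz')
def feet(f):
    g=f.astype(int).sum(2)<90;m=np.zeros_like(g);m[195:265,335:400]=g[195:265,335:400]
    n,l,s,ce=cv2.connectedComponentsWithStats(m.astype(np.uint8))
    return [(s[i].tolist(),ce[i].round(1).tolist(),pt(c,*ce[i],.018).round(3).tolist()) for i in range(1,n) if s[i][4]>25]
for f in(a['frame'],c['frame']):print(feet(f))
cv2.imwrite('pics/s7.png',cv2.resize(c['frame'][130:280,300:420],None,fx=4,fy=4,interpolation=cv2.INTER_CUBIC)[...,::-1])
E
```

```text
t: 17.9
eef_pos: [0.6686, 0.1056, 0.2281]
eef_rot: [0.002, 0.644, 0.765, 0.003]
contact_force: [-1.5, 0.7, 8.9]
finger_gap: 0.0135
grasp_force: 25.0
[0.66860121 0.10563355 0.22805407] [0.24186992 0.01552831 0.04451498]
[([340, 208, 10, 12, 60], [344.6, 213.9], [0.649, 0.197, 0.018]), ([358, 239, 13, 13, 110], [364.1, 245.1], [0.682, 0.001, 0.018])]
[([344, 208, 8, 11, 45], [347.2, 214.2], [0.657, 0.195, 0.018]), ([364, 238, 14, 13, 118], [370.4, 244.1], [0.701, 0.006, 0.018])]
```

View pics/s7.png

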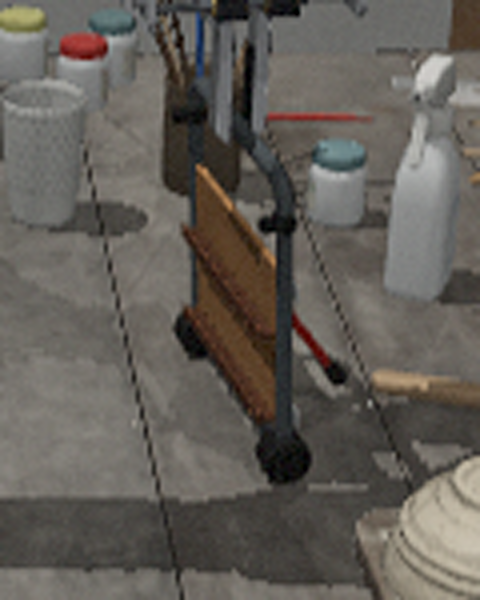

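The frame is nearly vertical on both feet, with the near foot at crop (283,455). The leg tip, at crop (337,373), is still slightly off the bench, and the feet have rolled about 15 mm. I lean it back in small steps until the tip touches.

```bash
python3 -m creep '[{"dx":0,"dy":0.2,"dz":0,"roll":0},{"dx":0,"dy":0.2,"dz":0,"roll":0},{"dx":0,"dy":0.2,"dz":0,"roll":0},{"dx":0,"dy":0.2,"dz":0.01,"roll":0},{"dx":0,"dy":0.2,"dz":0.01,"roll":0},{"dx":0,"dy":0.2,"dz":0.02,"roll":0},{"dx":0,"dy":0,"dz":0,"roll":0},{"dx":0,"dy":0,"dz":0,"roll":0},{"dx":0,"dy":0,"dz":0,"roll":0},{"dx":0,"dy":0,"dz":0,"roll":0}]'; cat > m.py <<'E'
from h import *
import sys
o=get_obs();print(o['eef_pos'],o['contact_force'],o['moment'])
c=camera('side');np.savez(sys.argv[1],**c)
f=c['frame'].astype(int);g=f.sum(2)<90;m=np.zeros_like(g);m[195:265,335:400]=g[195:265,335:400]
n,l,s,ce=cv2.connectedComponentsWithStats(m.astype(np.uint8))
for i in range(1,n):
    if s[i][4]>12:print(s[i].tolist(),ce[i].round(1),'foot',pt(c,*ce[i],.018).round(3),'tip',pt(c,*ce[i],.007).round(3))
E
python3 m.py s3.npz
```

```text
t: 18.78
eef_pos: [0.6982, 0.1111, 0.2272]
eef_rot: [0.002, 0.644, 0.765, 0.004]
contact_force: [0.0, 2.5, 8.2]
finger_gap: 0.0129
grasp_force: 25.0
[0.69818984 0.1111121  0.22720675] [0.04774929 2.49192255 8.16582062] [ 0.32653334 -0.02327072  0.04142601]
[345, 208, 8, 12, 46] [347.9 213.9] foot [0.659 0.196 0.018] tip [0.663 0.217 0.007]
[381, 222, 6, 7, 25] [383.5 225.6] foot [0.76  0.114 0.018] tip [0.764 0.133 0.007]
[365, 237, 13, 14, 123] [371.1 244.1] foot [0.703 0.006 0.018] tip [0.707 0.024 0.007]
```

```bash
python3 -m creep '[{"dx":0,"dy":0.15,"dz":0.02,"roll":0},{"dx":0,"dy":0.15,"dz":0.02,"roll":0},{"dx":0,"dy":0.15,"dz":0.02,"roll":0},{"dx":0,"dy":0.1,"dz":0.02,"roll":0},{"dx":0,"dy":0,"dz":0,"roll":0},{"dx":0,"dy":0,"dz":0,"roll":0},{"dx":0,"dy":0,"dz":0,"roll":0},{"dx":0,"dy":0,"dz":0,"roll":0},{"dx":0,"dy":0,"dz":0,"roll":0},{"dx":0,"dy":0,"dz":0,"roll":0}]'; python3 m.py s4.npz
```

```text
t: 19.67
eef_pos: [0.712, 0.1136, 0.2256]
eef_rot: [0.002, 0.644, 0.765, 0.004]
contact_force: [1.2, 1.9, 10.2]
finger_gap: 0.0131
grasp_force: 25.0
[0.71204985 0.11362423 0.22561926] [ 1.22249866  1.88095099 10.19037051] [ 0.41775557 -0.11516713  0.07941215]
[345, 208, 8, 11, 53] [348.2 213.4] foot [0.661 0.2   0.018] tip [0.664 0.22  0.007]
[381, 224, 6, 6, 22] [383.7 226.8] foot [0.759 0.106 0.018] tip [0.763 0.126 0.007]
[365, 235, 14, 16, 127] [371.3 243.9] foot [0.704 0.007 0.018] tip [0.708 0.025 0.007]
```

```bash
python3 -m creep '[{"dx":0,"dy":0.12,"dz":0.02,"roll":0},{"dx":0,"dy":0.12,"dz":0.02,"roll":0},{"dx":0,"dy":0,"dz":0,"roll":0},{"dx":0,"dy":0,"dz":0,"roll":0},{"dx":0,"dy":0,"dz":0,"roll":0},{"dx":0,"dy":0,"dz":0,"roll":0},{"dx":0,"dy":0,"dz":0,"roll":0},{"dx":0,"dy":0,"dz":0,"roll":0},{"dx":0,"dy":0,"dz":0,"roll":0},{"dx":0,"dy":0,"dz":0,"roll":0}]'; python3 m.py s5.npz;  python3 -m creep '[{"dx":0,"dy":0.12,"dz":0.02,"roll":0},{"dx":0,"dy":0.08,"dz":0.02,"roll":0},{"dx":0,"dy":0,"dz":0,"roll":0},{"dx":0,"dy":0,"dz":0,"roll":0},{"dx":0,"dy":0,"dz":0,"roll":0},{"dx":0,"dy":0,"dz":0,"roll":0},{"dx":0,"dy":0,"dz":0,"roll":0},{"dx":0,"dy":0,"dz":0,"roll":0},{"dx":0,"dy":0,"dz":0,"roll":0},{"dx":0,"dy":0,"dz":0,"roll":0}]'; python3 m.py s6.npz
```

```text
t: 20.55
eef_pos: [0.7167, 0.1143, 0.2246]
eef_rot: [0.001, 0.644, 0.765, 0.003]
contact_force: [-2.1, 1.0, 10.8]
finger_gap: 0.0131
grasp_force: 25.0
[0.71667577 0.11431443 0.22456914] [-2.0741081   0.98070641 10.76958766] [0.23775158 0.52908127 0.06219026]
[344, 208, 8, 12, 54] [347.6 213.3] foot [0.659 0.2   0.018] tip [0.662 0.221 0.007]
[381, 224, 6, 7, 25] [383.4 227.2] foot [0.758 0.104 0.018] tip [0.762 0.123 0.007]
[365, 237, 13, 14, 125] [371.1 244.1] foot [0.703 0.006 0.018] tip [0.707 0.024 0.007]
t: 21.43
eef_pos: [0.72, 0.1146, 0.2219]
eef_rot: [-0.0, 0.644, 0.765, 0.001]
contact_force: [-3.2, 1.6, 7.0]
finger_gap: 0.0133
grasp_force: 25.1
[0.72000612 0.11462972 0.22191597] [-3.20100182  1.62303314  6.99420561] [0.15001623 0.90303041 0.13602499]
[341, 208, 8, 12, 55] [344.8 214. ] foot [0.649 0.196 0.018] tip [0.652 0.217 0.007]
[381, 224, 6, 7, 24] [383.7 227.1] foot [0.759 0.105 0.018] tip [0.763 0.124 0.007]
[362, 237, 13, 14, 126] [368.2 244.3] foot [0.695 0.005 0.018] tip [0.698 0.023 0.007]
```

View picture.

```bash
python3 - <<'E'
from h import *
a=np.load('s5.npz')['frame'];c=np.load('s6.npz')['frame']
cv2.imwrite('pics/s8.png',np.hstack([cv2.resize(x[180:265,330:405],(400,453),interpolation=cv2.INTER_CUBIC) for x in(a,c)])[...,::-1])
E
```

```text
(no output)
```

View pics/s8.png

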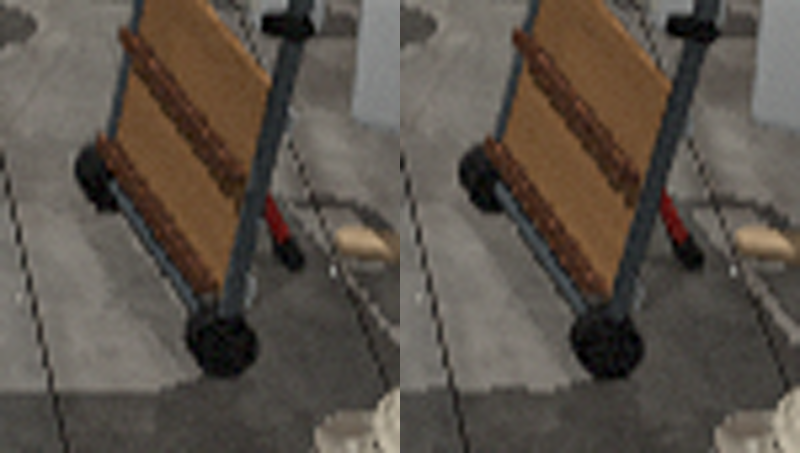

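The right half (now) shows the feet slid back about 8 mm while the tip stayed near crop (690,255). So I leaned it too far and pushed the leg off its stop. I ease the bar back forward and reduce the downward press.

```bash
python3 -m creep '[{"dx":0,"dy":-0.11,"dz":-0.03,"roll":0},{"dx":0,"dy":-0.11,"dz":-0.03,"roll":0},{"dx":0,"dy":-0.11,"dz":-0.03,"roll":0},{"dx":0,"dy":-0.11,"dz":-0.03,"roll":0},{"dx":0,"dy":0,"dz":0,"roll":0},{"dx":0,"dy":0,"dz":0,"roll":0},{"dx":0,"dy":0,"dz":0,"roll":0},{"dx":0,"dy":0,"dz":0,"roll":0},{"dx":0,"dy":0,"dz":0,"roll":0},{"dx":0,"dy":0,"dz":0,"roll":0}]'; python3 m.py s7.npz
```

```text
t: 22.32
eef_pos: [0.7096, 0.1124, 0.2238]
eef_rot: [0.0, 0.644, 0.765, 0.001]
contact_force: [-0.5, 4.9, 6.8]
finger_gap: 0.0134
grasp_force: 25.1
[0.70961333 0.1124211  0.22378814] [-0.5103263   4.85719228  6.78925749] [ 0.86109449 -0.22176935  0.14393414]
[341, 208, 8, 12, 53] [344.4 214. ] foot [0.648 0.196 0.018] tip [0.651 0.216 0.007]
[379, 225, 6, 6, 24] [381.4 227.7] foot [0.751 0.101 0.018] tip [0.755 0.121 0.007]
[362, 238, 13, 14, 123] [368.1 244.6] foot [0.694 0.003 0.018] tip [0.698 0.021 0.007]
```

```bash
python3 -m creep '[{"dx":0,"dy":-0.1,"dz":-0.04,"roll":0},{"dx":0,"dy":-0.08,"dz":-0.04,"roll":0},{"dx":0,"dy":0,"dz":0,"roll":0},{"dx":0,"dy":0,"dz":0,"roll":0},{"dx":0,"dy":0,"dz":0,"roll":0},{"dx":0,"dy":0,"dz":0,"roll":0},{"dx":0,"dy":0,"dz":0,"roll":0},{"dx":0,"dy":0,"dz":0,"roll":0},{"dx":0,"dy":0,"dz":0,"roll":0},{"dx":0,"dy":0,"dz":0,"roll":0}]'; python3 m.py s8.npz; python3 - <<'E'
from h import *
c=np.load('s8.npz');c5=np.load('s5.npz')
d=np.array([.9856,.169]);n=np.array([-.169,.9856])
print('model: foot near, tip px offsets by lean & leg at stop')
for ln in (4,6,8,10):
  a=np.deg2rad(ln);O=np.array([.672,.1035])
  P=lambda x,z,y:[*(O+d*(-x*np.sin(a)+z*np.cos(a))+n*y),.018-x*np.cos(a)-z*np.sin(a)]
  f=proj(c,P(0,0,-.1));t=proj(c,P(-.0002,.0782,0));b=proj(c,P(-.22,0,0));print(ln,f.round(1),t.round(1),(t-f).round(1),b.round(1))
E
```

```text
t: 23.2
eef_pos: [0.7048, 0.1108, 0.2249]
eef_rot: [-0.0, 0.644, 0.765, 0.0]
contact_force: [1.1, 6.2, 3.5]
finger_gap: 0.0134
grasp_force: 25.0
[0.70483179 0.1107701  0.22487983] [1.10753373 6.19079214 3.4851506 ] [ 1.12592543 -0.49213087  0.05222364]
[342, 208, 7, 12, 51] [344.9 214.1] foot [0.65  0.196 0.018] tip [0.653 0.216 0.007]
[378, 225, 6, 6, 22] [380.1 227.7] foot [0.747 0.102 0.018] tip [0.751 0.121 0.007]
[362, 237, 13, 15, 127] [368.1 244.6] foot [0.694 0.004 0.018] tip [0.697 0.022 0.007]
model: foot near, tip px offsets by lean & leg at stop
4 [366.3 244.4] [379.7 226.8] [ 13.4 -17.6] [364.7 161.2]
6 [366.3 244.4] [379.6 227.5] [ 13.3 -16.9] [367.2 161.2]
8 [366.3 244.4] [379.4 228.3] [ 13.1 -16.1] [369.7 161.3]
10 [366.3 244.4] [379.2 229.1] [ 13.  -15.3] [372.1 161.5]
```

Tip-to-foot spacing is back to the at-stop value (12.0 px, against 12.4 px when it was certainly at the stop), and the lean works out at about 8°. A side force of 6 N in y could unload one foot, so I relieve it.

```bash
python3 -m creep '[{"dx":0.06,"dy":0,"dz":0,"roll":0},{"dx":0.06,"dy":0,"dz":0,"roll":0},{"dx":0,"dy":0,"dz":0,"roll":0},{"dx":0,"dy":0,"dz":0,"roll":0},{"dx":0,"dy":0,"dz":0,"roll":0},{"dx":0,"dy":0,"dz":0,"roll":0},{"dx":0,"dy":0,"dz":0,"roll":0},{"dx":0,"dy":0,"dz":0,"roll":0},{"dx":0,"dy":0,"dz":0,"roll":0},{"dx":0,"dy":0,"dz":0,"roll":0}]'; python3 m.py s9.npz
```

```text
t: 24.08
eef_pos: [0.7046, 0.1117, 0.2248]
eef_rot: [0.001, 0.645, 0.764, -0.001]
contact_force: [2.0, -4.9, 4.6]
finger_gap: 0.0132
grasp_force: 25.0
[0.70464825 0.11168236 0.22476076] [ 2.0393135  -4.94360448  4.59539741] [-1.07790636 -0.66507001  0.13087054]
[342, 208, 7, 12, 51] [344.9 214. ] foot [0.65  0.196 0.018] tip [0.653 0.217 0.007]
[378, 225, 6, 6, 24] [380.2 227.8] foot [0.747 0.101 0.018] tip [0.752 0.12  0.007]
[362, 237, 13, 14, 120] [368.1 244.5] foot [0.694 0.004 0.018] tip [0.698 0.022 0.007]
```

```bash
python3 -m creep '[{"dx":-0.05,"dy":0.05,"dz":0,"roll":0},{"dx":0,"dy":0,"dz":0,"roll":0},{"dx":0,"dy":0,"dz":0,"roll":0},{"dx":0,"dy":0,"dz":0,"roll":0},{"dx":0,"dy":0,"dz":0,"roll":0},{"dx":0,"dy":0,"dz":0,"roll":0},{"dx":0,"dy":0,"dz":0,"roll":0},{"dx":0,"dy":0,"dz":0,"roll":0},{"dx":0,"dy":0,"dz":0,"roll":0},{"dx":0,"dy":0,"dz":0,"roll":0}]'; python3 m.py s10.npz
```

```text
t: 24.97
eef_pos: [0.7055, 0.1124, 0.2246]
eef_rot: [-0.0, 0.644, 0.765, -0.0]
contact_force: [0.5, -3.1, 3.2]
finger_gap: 0.0134
grasp_force: 25.0
[0.70550217 0.1124337  0.22462427] [ 0.54418891 -3.06526322  3.24915087] [-0.77686115 -0.2481447   0.05609353]
[341, 209, 8, 11, 46] [344.7 214.3] foot [0.649 0.194 0.018] tip [0.652 0.215 0.007]
[378, 225, 6, 6, 24] [380.2 227.7] foot [0.747 0.101 0.018] tip [0.752 0.121 0.007]
[361, 236, 14, 15, 124] [367.1 244.3] foot [0.691 0.006 0.018] tip [0.695 0.024 0.007]
```

```bash
python3 -m creep '[{"dx":-0.03,"dy":0,"dz":0,"roll":0},{"dx":0,"dy":0,"dz":0,"roll":0},{"dx":0,"dy":0,"dz":0,"roll":0},{"dx":0,"dy":0,"dz":0,"roll":0},{"dx":0,"dy":0,"dz":0,"roll":0},{"dx":0,"dy":0,"dz":0,"roll":0},{"dx":0,"dy":0,"dz":0,"roll":0},{"dx":0,"dy":0,"dz":0,"roll":0},{"dx":0,"dy":0,"dz":0,"roll":0},{"dx":0,"dy":0,"dz":0,"roll":0}]'; python3 m.py s11.npz; python3 - <<'E'
from h import *
o=get_obs();print(o['contact_force'])
# sub-pixel shifts of tip, near foot, far foot relative to s3 (leg surely at stop), by template matching
L=lambda n:cv2.cvtColor(np.load(n)['frame'],cv2.COLOR_RGB2GRAY)
ref=L('s5.npz')
W={'near':(235,254,362,380),'far':(206,222,343,354),'tip':(221,233,378,390)}
for n in('s3','s4','s5','s6','s7','s8','s9','s10','s11'):
    g=L(n+'.npz');out=[]
    for k,(a,b,c,d) in W.items():
        u=8;T=cv2.resize(ref[a:b,c:d],None,fx=u,fy=u,interpolation=cv2.INTER_CUBIC);S=cv2.resize(g[a-5:b+5,c-6:d+6],None,fx=u,fy=u,interpolation=cv2.INTER_CUBIC)
        r=cv2.matchTemplate(S,T,cv2.TM_CCOEFF_NORMED);_,m,_,p=cv2.minMaxLoc(r);out+=[p[0]/u-6,p[1]/u-5,round(m,2)]
    print(n,out,'tip-near',out[6]-out[0])
E
```

```text
t: 25.85
eef_pos: [0.7054, 0.112, 0.2245]
eef_rot: [-0.0, 0.644, 0.765, -0.0]
contact_force: [-1.6, -1.4, 0.8]
finger_gap: 0.0133
grasp_force: 25.0
[0.70541451 0.11197588 0.2244706 ] [-1.60002684 -1.44394951  0.81337344] [-0.23969521  0.08622548 -0.05327554]
[341, 208, 8, 12, 47] [344.7 214. ] foot [0.649 0.196 0.018] tip [0.652 0.217 0.007]
[378, 225, 6, 6, 22] [380.1 227.8] foot [0.747 0.101 0.018] tip [0.751 0.12  0.007]
[361, 240, 13, 11, 116] [367.3 244.8] foot [0.692 0.003 0.018] tip [0.695 0.021 0.007]
[-1.44720091 -0.60226629  0.79364133]
s3 [0.125, 0.25, 0.95, 0.25, 0.0, 0.94, -0.25, -1.125, 0.81] tip-near -0.375
s4 [0.375, 0.0, 0.96, 0.5, 0.0, 0.96, 0.0, 0.0, 0.93] tip-near -0.375
s5 [0.0, 0.0, 1.0, 0.0, 0.0, 1.0, 0.0, 0.0, 0.99] tip-near 0.0
s6 [-2.625, 0.5, 0.96, -2.875, 0.375, 0.96, -0.25, 0.125, 0.95] tip-near 2.375
s7 [-2.875, 0.75, 0.97, -3.125, 0.375, 0.96, -2.25, 0.5, 0.96] tip-near 0.625
s8 [-3.0, 0.75, 0.96, -2.75, 0.375, 0.97, -3.125, 0.875, 0.95] tip-near -0.125
s9 [-3.125, 0.625, 0.96, -2.875, 0.375, 0.97, -3.25, 0.75, 0.96] tip-near -0.125
s10 [-3.625, 0.375, 0.96, -2.875, 0.375, 0.96, -3.25, 0.625, 0.95] tip-near 0.375
s11 [-3.75, 0.625, 0.96, -3.0, 0.375, 0.96, -3.25, 0.625, 0.96] tip-near 0.5
```

```bash
python3 -m creep '[{"dx":0,"dy":-0.06,"dz":0,"roll":0},{"dx":0,"dy":0,"dz":0,"roll":0},{"dx":0,"dy":0,"dz":0,"roll":0},{"dx":0,"dy":0,"dz":0,"roll":0},{"dx":0,"dy":0,"dz":0,"roll":0},{"dx":0,"dy":0,"dz":0,"roll":0},{"dx":0,"dy":0,"dz":0,"roll":0},{"dx":0,"dy":0,"dz":0,"roll":0},{"dx":0,"dy":0,"dz":0,"roll":0},{"dx":0,"dy":0,"dz":0,"roll":0}]'; python3 m.py s12.npz; cat > tm.py <<'E'
from h import *
import sys
L=lambda n:cv2.cvtColor(np.load(n)['frame'],cv2.COLOR_RGB2GRAY)
ref=L('s5.npz')
W={'near':(235,254,362,380),'far':(206,222,343,354),'tip':(221,233,378,390)}
for n in sys.argv[1:]:
    g=L(n+'.npz');o=[]
    for k,(a,b,c,d) in W.items():
        u=8;T=cv2.resize(ref[a:b,c:d],None,fx=u,fy=u,interpolation=cv2.INTER_CUBIC);S=cv2.resize(g[a-5:b+5,c-6:d+6],None,fx=u,fy=u,interpolation=cv2.INTER_CUBIC)
        _,m,_,p=cv2.minMaxLoc(cv2.matchTemplate(S,T,cv2.TM_CCOEFF_NORMED));o+=[p[0]/u-6,p[1]/u-5]
    print(n,o,'tip-feet',o[4]-(o[0]+o[2])/2,'rows',o[5]-(o[1]+o[3])/2)
E
python3 tm.py s3 s4 s8 s9 s11 s12
```

```text
t: 26.73
eef_pos: [0.7041, 0.1116, 0.2246]
eef_rot: [-0.0, 0.644, 0.765, -0.0]
contact_force: [0.5, 2.1, -3.0]
finger_gap: 0.013
grasp_force: 25.0
[0.70413828 0.11162778 0.22458268] [ 0.50484446  2.07988047 -3.04306467] [ 0.15908873 -0.34073305 -0.0092684 ]
[341, 209, 8, 11, 50] [344.4 213.9] foot [0.648 0.197 0.018] tip [0.651 0.217 0.007]
[377, 223, 7, 8, 27] [379.8 227. ] foot [0.747 0.106 0.018] tip [0.751 0.125 0.007]
[361, 239, 13, 12, 114] [367.2 244.8] foot [0.691 0.002 0.018] tip [0.695 0.021 0.007]
s3 [0.125, 0.25, 0.25, 0.0, -0.25, -1.125] tip-feet -0.4375 rows -1.25
s4 [0.375, 0.0, 0.5, 0.0, 0.0, 0.0] tip-feet -0.4375 rows 0.0
s8 [-3.0, 0.75, -2.75, 0.375, -3.125, 0.875] tip-feet -0.25 rows 0.3125
s9 [-3.125, 0.625, -2.875, 0.375, -3.25, 0.75] tip-feet -0.25 rows 0.25
s11 [-3.75, 0.625, -3.0, 0.375, -3.25, 0.625] tip-feet 0.125 rows 0.125
s12 [-3.875, 0.75, -3.0, 0.375, -3.5, 0.5] tip-feet -0.0625 rows -0.0625
```

```bash
python3 -m creep '[{"dx":0.01,"dy":-0.03,"dz":0.05,"roll":0},{"dx":0,"dy":0,"dz":0,"roll":0},{"dx":0,"dy":0,"dz":0,"roll":0},{"dx":0,"dy":0,"dz":0,"roll":0},{"dx":0,"dy":0,"dz":0,"roll":0},{"dx":0,"dy":0,"dz":0,"roll":0},{"dx":0,"dy":0,"dz":0,"roll":0},{"dx":0,"dy":0,"dz":0,"roll":0},{"dx":0,"dy":0,"dz":0,"roll":0},{"dx":0,"dy":0,"dz":0,"roll":0}]'; python3 m.py s13.npz;python3 tm.py s13; python3 -m creep '[{"dx":0,"dy":0,"dz":0,"roll":0},{"dx":0,"dy":0,"dz":0,"roll":0},{"dx":0,"dy":0,"dz":0,"roll":0},{"dx":0,"dy":0,"dz":0,"roll":0},{"dx":0,"dy":0,"dz":0,"roll":0},{"dx":0,"dy":0,"dz":0,"roll":0},{"dx":0,"dy":0,"dz":0,"roll":0},{"dx":0,"dy":0,"dz":0,"roll":0},{"dx":0,"dy":0,"dz":0,"roll":0},{"dx":0,"dy":0,"dz":0,"roll":0}]'; python3 m.py s14.npz; python3 tm.py s14
```

```text
t: 27.62
eef_pos: [0.7042, 0.1117, 0.2245]
eef_rot: [0.001, 0.644, 0.765, 0.001]
contact_force: [0.9, -0.1, 5.7]
finger_gap: 0.0135
grasp_force: 25.0
[0.70420867 0.11167505 0.22448544] [ 0.8652184  -0.08638526  5.71916451] [-0.01456471 -0.42107196  0.03316406]
[341, 208, 8, 12, 47] [344.6 214. ] foot [0.649 0.196 0.018] tip [0.652 0.217 0.007]
[377, 223, 7, 8, 27] [379.9 227.2] foot [0.747 0.104 0.018] tip [0.751 0.124 0.007]
[361, 239, 13, 12, 115] [367.2 244.8] foot [0.691 0.002 0.018] tip [0.695 0.021 0.007]
s13 [-3.875, 0.625, -3.0, 0.25, -3.5, 0.5] tip-feet -0.0625 rows 0.0625
t: 28.5
eef_pos: [0.7042, 0.1117, 0.2245]
eef_rot: [0.001, 0.644, 0.765, 0.001]
contact_force: [1.1, 0.2, 5.2]
finger_gap: 0.0135
grasp_force: 25.0
[0.70418632 0.11165006 0.22446178] [1.12244057 0.1758859  5.17030115] [ 0.03042275 -0.4290106   0.01060835]
[341, 208, 8, 12, 46] [344.5 214.2] foot [0.648 0.195 0.018] tip [0.651 0.215 0.007]
[378, 225, 6, 6, 23] [380.2 227.7] foot [0.747 0.101 0.018] tip [0.751 0.121 0.007]
[361, 237, 13, 14, 122] [367.1 244.5] foot [0.691 0.004 0.018] tip [0.695 0.022 0.007]
s14 [-3.875, 0.625, -3.0, 0.375, -3.5, 0.5] tip-feet -0.0625 rows 0.0
```

```bash
python3 -m creep '[{"dx":0,"dy":0.035,"dz":0,"roll":0},{"dx":0,"dy":0,"dz":0,"roll":0},{"dx":0,"dy":0,"dz":0,"roll":0},{"dx":0,"dy":0,"dz":0,"roll":0},{"dx":0,"dy":0,"dz":0,"roll":0},{"dx":0,"dy":0,"dz":0,"roll":0},{"dx":0,"dy":0,"dz":0,"roll":0},{"dx":0,"dy":0,"dz":0,"roll":0},{"dx":0,"dy":0,"dz":0,"roll":0},{"dx":0,"dy":0,"dz":0,"roll":0}]'; python3 m.py s15.npz;python3 tm.py s15
```

```text
t: 29.38
eef_pos: [0.7045, 0.1117, 0.2244]
eef_rot: [0.0, 0.644, 0.765, 0.0]
contact_force: [-0.3, 0.6, 6.6]
finger_gap: 0.0132
grasp_force: 25.0
[0.70454072 0.11168638 0.22441454] [-0.25159082  0.55652358  6.64592385] [ 0.02114197 -0.14736025 -0.04011225]
[341, 208, 8, 12, 43] [344.6 214.1] foot [0.648 0.196 0.018] tip [0.651 0.216 0.007]
[377, 223, 7, 8, 26] [379.8 227.3] foot [0.747 0.104 0.018] tip [0.751 0.124 0.007]
[361, 237, 13, 14, 121] [367.1 244.5] foot [0.691 0.004 0.018] tip [0.695 0.022 0.007]
s15 [-3.875, 0.75, -3.0, 0.375, -3.375, 0.625] tip-feet 0.0625 rows 0.0625
```

```bash
python3 -c "
from plant import job_done;print(job_done())"
```

```text
the job is handed in; nothing more can be done
None
```

I flipped the kickstand to its stop, raised the frame, and handed in at about 29 s still gripping the top bar at 25 N: by image and force readings it leans about 8° on both feet and the kickstand tip, with the feet about 1 cm from where they lay and turned about 3°, the leg possibly 1 mm or so off its stop after I briefly leaned it too far, the bystanders not re-measured, and 11 pictures viewed, one over your limit of 10.

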